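Turn the primed discs over from tray to tray

TASK

The two wooden discs in the pocketed tray are primed on top and must now be turned over. Take the empty tray of the same size by its tab and lay it face-down on the full tray, squarely, edges together; then pinch the two trays together, lift them as one, turn them over and set them back on the same stand, so that the discs lie in the tray that was empty, bare side showing, with the old tray still on top as a lid.

Things in the scene. Friction and masses are not known exactly. Their poses are not given: they have to be found in the camera images.
- full_tray: Full waxed plywood tray, 84 (x) x 136 (y) x 18 mm; 0.10-0.17 kg; two pockets 72 x 58 mm, 15 mm deep, at y = +-33 mm. Origin: centre of its flat back; z out of the pocket side, mouths at z = 18 mm. It leans face-up, x down the slope, edge x = 42 mm on the ledge. Above the other edge a grip tab: x -42 to -76, y 29 to 55, z 4 to 14 mm.
- empty_tray: Empty tray, an exact twin (same size, origin, axes, tab), leaning face-down on another such stand: z into the slope, x down it. Its tab is then on the other side: laid mouth to mouth (together 36 mm thick) the tabs do not meet, and a pinch between them takes both trays. The 70 mm wide tray on the third stand does not match.
- rest (a point): Middle of the back rest of the full tray's stand: there the tray's back is centred. Fixed stand, 150 mm wide, facing to the robot's right and away from it, slope 55 degrees. Its ledge, square to the slope, sticks out 62 mm. Above 10 mm up-slope of this point the rest has only two side prongs (to 37 mm, more than 52 mm off the middle), so a finger fits behind the tray.
- disc_a: Round waxed wooden disc that slides readily, 44 mm across, 12 mm thick, white primed top, bare wood below; loose in the full tray's pocket at y = +33 mm. Origin: its centre; z points out of the primed side.
- disc_b: The same kind of disc in the full tray's other pocket, at y = -33 mm. Origin: its centre; z points out of the primed side.
There are look-alikes about, which are no part of the job. Leave any black or green look-alike of the empty_tray alone.

How it is judged:
By the outcome, as a careful person would: the job done as asked, in the order asked, and still so for the second after the job is handed in, with the robot touching nothing.
It also fails if it takes over 67 s, if anything falls off the work surface, if the arm or the gripper's body presses on something with over 40 N, if the wrist force passes 120 N, or if a joint passes its speed limit or range.

ROBOT

A 6-joint arm with a two-finger parallel gripper is mounted at the origin on the work surface. World frame = base frame: x ahead of the robot, y to its left, z up, the work surface at z = 0. Lengths are in m, angles in rad, forces in N, time in s.
With the tool pointing down it reaches from about 0.35 to 0.975 m from the base axis. Payload 4.9 kg.
Tool frame: the origin (TCP) lies at the very end of the fingers, on their centre line; the grasp point (between the pads) lies 19 mm behind it; z points along the fingers, y is the line along which they close (so a half turn about z gives the same grasp; the last joint's range is limited). The gripper opens to 85 mm and grips with 20 to 120 N. Pads are 22 mm wide; open, the fingers measure 114 mm over their backs; the gripper's body (76 mm by 85 mm) begins 54 mm behind the grasp point. The pads swing forward as they close: fully open they stand 13 mm farther back than shut.
Start: joints at [-1.356, 0.053, 1.613, -0, 1.476, -0.119], TCP at [0.205, -0.59, 0.231] pointing down, gripper open.
Joint ranges: [-3.01, 3.01], [-1.01, 2.22], [0.06, 2.58], [-1.02, 4.17], [0.09, 2.62], [-3.14, 3.14]. Speed limits (rad/s): [2.57, 2.57, 3.14, 3.14, 3.14, 3.14].

INTERFACE

Orientations are given as a unit quaternion [w, x, y, z].
In Python, from plant import manip gives the robot as it stands.
- The arm moves only by the tool play_rows, never from a script. Its argument "series" is a list that holds one entry, the list of rows, each a list of 7 numbers: the shift along the world's x, y, z in m, then the turn, a rotation vector about the world's x, y, z in degrees, then the opening, from 0 (shut) to 1 (fully open). In form: [[[dx, dy, dz, rx, ry, rz, grip], ...]]. A call has 1 to 10 rows; each row shifts and turns the commanded pose from where the row before left it; what a row does not reach is not made up. A row lasts 1/10 s, in which the tool goes at most 50 mm and 8.59 degrees, less where a joint would pass 70% of its speed; a pose out of reach is approached as far as the arm can. A call with a gripper value outside its range is refused whole. The fingers move at their own pace and stop on an object; the grip force is fixed at half the most. Time passes only in rows, so rows that do not move let the fingers close. It gives the time, the measured TCP pose, the force, the opening and the grip force at its end, in the units of the state.
- manip.state(): the state, without advancing time (a new reading comes with each control period).
- manip.grab_frame(name): name is "side" or "top" or "wrist"; returns a dict with "frame" (400x640x3 uint8, blue, green, red), "mtx" (3x3 intrinsics, pixels), "k1" (the pictures are not rectified: a ray, as slopes to the right and down, at radius r is drawn at 1 + k1 r^2 times it, then the intrinsics apply), "R" (3x3) and "t" (3): a world point X has camera coordinates R X + t. Camera axes: x right, y down, z forward; pixel columns grow to the right and rows downward; lengths in m; the calibration is good to about 2 mm. A picture is of the moment at which its call begins. There is no depth.
- manip.job_done(): hands the job in; it is judged then, once.
The state is a dict: "time": time; "joint_pos": joint angles; "joint_vel": joint speeds; "joint_efforts": joint torques, N m; "tool_pos": TCP position; "tool_rot": TCP orientation; "contact_force": force on the tool from outside, world axes, zero at the start; "ft_torque": the same for the moment, N m; "gripper_width": opening from 0.0 (shut) to 1.0 (fully open); "grasp_force": force on a finger pad.
Only numpy, scipy, OpenCV 4.12 (cv2) and the standard library are available. Lean on these libraries where they do the work, as an engineer would, in place of code of your own. Each camera call takes 0.05 s, during which the arm holds its last target. There are 200 camera calls.

## Working session

There is one attempt and no reset: what is moved stays moved. The work goes in short steps, Python scripts to look and compute and a tool call to move; the robot and the scene stay as the last step left them, time stands still between calls to the robot, and variables do not carry over. Pictures are saved under pics/ and viewed, at most 10 in all, crops included, and the job is handed in when it is done.

Besides the shell and the picture viewer there is one more tool, called after "Call:" as name(argument=value, ...), one argument or row to a line, values as JSON. play_rows: Moves the arm, as the interface text tells. Its arguments: {"type":"object","properties":{"series":{"type":"array"}},"required":["series"]}

```bash
ls; mkdir -p pics
cat > h.py <<'E'
import numpy as np,cv2
from plant import manip
from scipy.spatial.transform import Rotation as Ro
def grab(n,save=None):
    f=manip.grab_frame(n)
    if save: cv2.imwrite('pics/'+save+'.png',f['frame'])
    return f
def ray(f,uv):
    m=f['mtx'];p=cv2.undistortPoints(np.float64([[uv]]),m,np.array([f['k1'],0,0,0,0.]))[0,0]
    R=np.array(f['R']);t=np.array(f['t']); d=R.T@np.array([p[0],p[1],1]); return -R.T@t,d/np.linalg.norm(d)
def proj(f,X):
    return cv2.projectPoints(np.float64(X).reshape(-1,1,3),cv2.Rodrigues(np.array(f['R']))[0],np.array(f['t']),f['mtx'],np.array([f['k1'],0,0,0,0.]))[0][:,0]
def tri(obs):
    A=np.zeros((3,3));b=np.zeros(3)
    for f,uv in obs:
        c,d=ray(f,uv);P=np.eye(3)-np.outer(d,d);A+=P;b+=P@c
    X=np.linalg.solve(A,b)
    return X,[float(np.linalg.norm(proj(f,X)[0]-uv)) for f,uv in obs]
E
python3 - <<'E'
from h import *
import pickle
d={n:grab(n,n+'0') for n in('side','top','wrist')}
pickle.dump(d,open('f0.pkl','wb'))
for n,f in d.items(): print(n,f['mtx'].tolist(),f['k1'],(-np.array(f['R']).T@f['t']).round(3),np.array(f['R'])[2].round(3))
s=manip.state();print(s)
E
```

```text
pics
side [[399.4445546830352, 0.0, 324.62836098635955], [0.0, 399.4445546830352, 192.031535546819], [0.0, 0.0, 1.0]] -0.01821723331970932 [0.23  0.518 0.574] [ 0.361 -0.702 -0.614]
top [[482.996235826943, 0.0, 317.8970795404916], [0.0, 482.996235826943, 196.47316820933446], [0.0, 0.0, 1.0]] 0.007467443799111694 [0.408 0.002 1.083] [ 0.067  0.002 -0.998]
wrist [[289.28799560733177, 0.0, 321.32805610561564], [0.0, 289.28799560733177, 198.07208548727374], [0.0, 0.0, 1.0]] -0.008977648365390457 [ 0.28  -0.563  0.372] [-0.296 -0.102 -0.95 ]
{'time': 0.15, 'joint_pos': array([-1.35600092e+00,  5.32290770e-02,  1.61396719e+00, -7.94332769e-06,
        1.47602495e+00, -1.19007696e-01]), 'joint_vel': array([ 1.18690340e-03, -1.34516374e-03, -3.27850307e-03,  9.17512187e-05,
       -4.79843842e-04,  6.67958029e-04]), 'joint_efforts': array([-8.47817176e-06, -3.94240737e+01, -3.70722485e+01, -1.64180092e-04,
        4.66402533e-03,  1.20912142e-05]), 'tool_pos': array([ 0.20466298, -0.59002341,  0.23033747]), 'tool_rot': array([-8.13157713e-04,  9.86103848e-01,  1.66128077e-01, -4.29331358e-05]), 'contact_force': array([-0.03100885, -0.36435125, -0.54194807]), 'ft_torque': array([ 0.00135588,  0.00150612, -0.04332832]), 'grasp_force': 0.0, 'gripper_width': 1.0004527301321429}
```

View pics/side0.png

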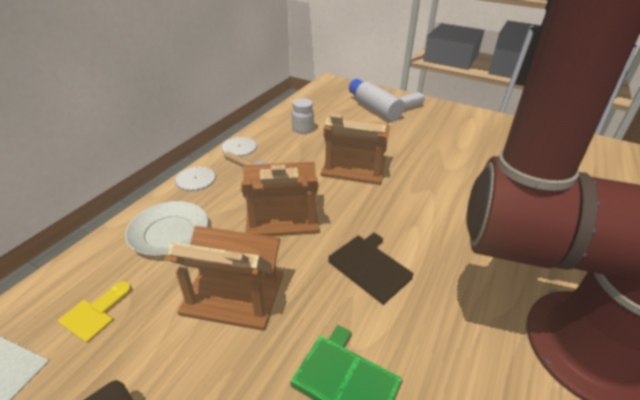

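View pics/top0.png

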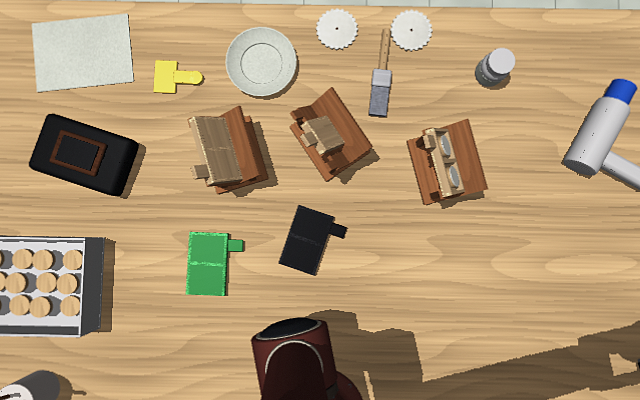

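The side view shows three stands, all facing away from that camera: at (230,275), (280,200) and (355,150).

In the top view, candidates for the empty tray are:
- Beige tray on the left stand at (222,155), about 70 px (136 mm) long, with its tab at (200,172). This fits.
- Tray on the middle stand at (322,135), about 40 px, so it is the 70 mm mismatch.
- Green look-alike at (208,263) and black look-alike at (308,240), both to be left alone.

The full tray is at (443,163), with its discs visible. I'll check the choice in one close crop.

Run:
```python
from h import *
import pickle
d=pickle.load(open('f0.pkl','rb'))
T=d['top']['frame'];S=d['side']['frame']
r=lambda c:cv2.resize(c,(400,400),interpolation=cv2.INTER_CUBIC)
a=np.hstack([r(T[95:205,180:290]),r(T[108:218,395:505])])
cv2.imwrite('pics/c1.png',a)
b=np.hstack([r(S[215:335,160:280][:120]),r(S[100:190,310:400])])
cv2.imwrite('pics/c2.png',b)
```

```text
(no output)
```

View pics/c1.png

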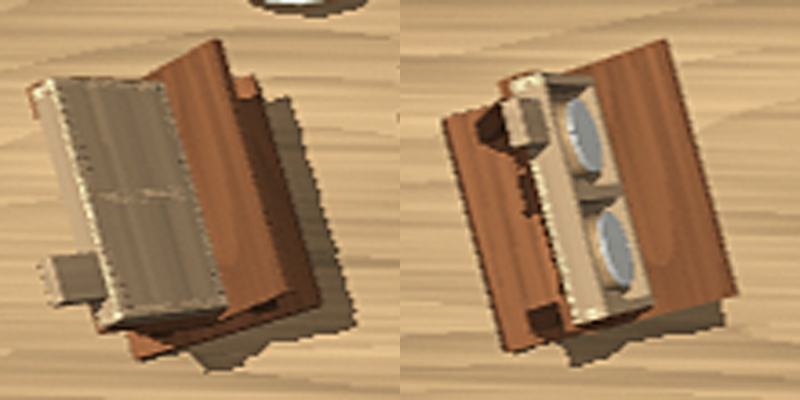

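View pics/c2.png

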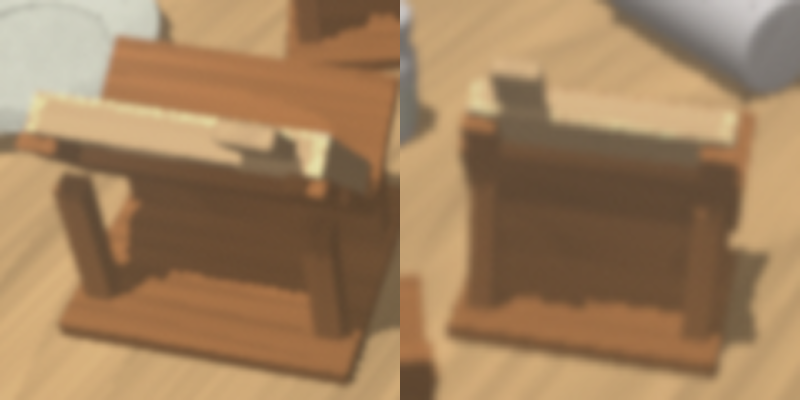

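The crops confirm it. The left stand holds a plain closed back about 136 mm long with its tab at the near end, so it is the empty tray. The right stand holds the full tray, with two primed discs and its tab at the far end. I'll fit the poses from the corner points of both views, with the slope fixed at 55°.

```bash
cat >> h.py <<'E'
S55,C55=np.sin(np.radians(55)),np.cos(np.radians(55))
def frame(yaw,face):   # face=+1 full (z out of slope), -1 empty (z into slope); columns x,y,z
    h=np.array([np.cos(yaw),np.sin(yaw),0]);u=np.array([0,0,1.])
    x=h*C55-u*S55;z=(h*S55+u*C55)*face
    return np.column_stack([x,np.cross(z,x),z])
E
cat > fit.py <<'E'
from h import *
import pickle
from scipy.optimize import least_squares
d=pickle.load(open('f0.pkl','rb'))
def px(c,s,ox,oy,cx=0): return ((c[0]-cx+.5)*s-.5+ox,(c[1]+.5)*s-.5+oy)
tE=lambda *c:('top',px(c,.275,180,95)); tF=lambda *c:('top',px(c,.275,395,108,400))
sE=lambda *c:('side',px(c,.3,160,215)); sF=lambda *c:('side',px(c,.225,310,100,400))
E=[((-42,-68,0),tE(50,80)),((42,-68,0),tE(162,84)),((42,68,0),tE(224,306)),((-42,68,0),tE(122,316)),
((-76,55,0+4),tE(52,305)),((-76,29,4),tE(40,260)),
((-42,-68,0),sE(40,93)),((-42,68,0),sE(328,133)),((-42,-68,18),sE(28,132)),((-42,68,18),sE(318,178))]
F=[((-42,68,18),tF(540,75)),((42,68,18),tF(590,72)),((-42,-68,18),tF(582,322)),((42,-68,18),tF(652,306)),
((-76,29,14),tF(520,152)),((-76,55,14),tF(505,100)),
((-42,68,18),sF(470,82)),((-42,-68,18),sF(740,110)),((-42,68,0),sF(467,115)),((-42,-68,0),sF(733,142)),((-76,55,14),sF(490,65)),((-76,29,14),sF(540,68))]
for n,P,face,x0 in(('E',E,-1,[.5,.2,.1,-1.2]),('F',F,1,[.5,-.26,.1,-1.2])):
    def res(q): 
        R=frame(q[3],face)
        return np.concatenate([proj(d[c],q[:3]+R@(np.array(p)/1000))[0]-uv for p,(c,uv) in P])
    r=least_squares(res,x0,loss='soft_l1');print(n,r.x.round(4),np.degrees(r.x[3]).round(2));print(r.fun.reshape(-1,2).round(1).tolist())
    o=r.x[:3] if face>0 else r.x[:3]+frame(r.x[3],-1)@[0,0,.018]
    print('rest',o.round(4))
E
python3 fit.py
```

```text
E [ 0.5654  0.2074  0.1133 -1.2609] -72.24
[[-0.1, 0.1], [-0.4, 0.1], [0.4, 0.6], [-1.0, 1.3], [1.9, -0.1], [1.5, -0.8], [-1.3, -0.6], [0.2, 1.1], [-1.0, -0.3], [0.6, 0.1]]
rest [0.5609 0.2215 0.103 ]
F [ 0.5459 -0.2427  0.1021 -1.2951] -74.2
[[-2.2, 0.2], [-1.5, 2.0], [5.1, -0.8], [-0.9, 0.0], [0.4, -1.2], [0.8, 0.0], [0.8, 0.0], [-0.6, 1.0], [-0.0, -0.4], [-0.2, 1.0], [0.1, -1.2], [0.5, -0.5]]
rest [ 0.5459 -0.2427  0.1021]
```

```bash
sed -i 's/((-42,-68,18),tF(582,322)),/((-42,-68,18),tF(603,314)),((-42,68,0),tF(511,82)),((-42,-68,0),tF(576,322)),/' fit.py; python3 fit.py
cat >> h.py <<'E'
def toolR(yaw):  # pointing down slope, tool y = outward normal
    F=frame(yaw,1); return np.column_stack([F[:,1],F[:,2],F[:,0]])
def delta(p,R,s=None):
    s=s or manip.state(); q=s['tool_rot']; R0=Ro.from_quat([q[1],q[2],q[3],q[0]])
    dp=np.array(p)-s['tool_pos']; rv=(Ro.from_matrix(R)*R0.inv()).as_rotvec(degrees=True)
    print('dp',dp.round(4),'rv',rv.round(2),'rows>=',max(np.linalg.norm(dp)/.05,np.linalg.norm(rv)/8.59).round(1),'tcp',s['tool_pos'].round(4),'q',s['joint_pos'].round(3))
E
python3 - <<'E'
from h import *
y=-1.2951;F=np.array([.5459,-.2427,.1021]);delta(F+frame(y,1)@[-.16,0,.05],toolR(y))
E
```

```text
E [ 0.5654  0.2074  0.1133 -1.2609] -72.24
[[-0.1, 0.1], [-0.4, 0.1], [0.4, 0.6], [-1.0, 1.3], [1.9, -0.1], [1.5, -0.8], [-1.3, -0.6], [0.2, 1.1], [-1.0, -0.3], [0.6, 0.1]]
rest [0.5609 0.2215 0.103 ]
F [ 0.5475 -0.2454  0.1004 -1.2884] -73.82
[[-1.3, -0.4], [-0.7, 1.4], [0.7, 0.6], [-1.7, 0.7], [-0.6, 0.7], [0.3, -0.9], [1.5, -1.7], [1.9, -0.5], [0.7, 0.1], [-0.9, 0.9], [-0.1, -0.3], [-0.4, 0.9], [0.1, -1.1], [0.4, -0.5]]
rest [ 0.5475 -0.2454  0.1004]
dp [0.3274 0.3962 0.0315] rv [-33.48 -10.52  -3.23] rows>= 10.3 tcp [ 0.2047 -0.59    0.2303] q [-1.356  0.053  1.614 -0.     1.476 -0.119]
```

Call:
play_rows(
  series=[
    [[0.015, 0.015, 0.03, -2.4, -0.75, -0.23, 1], [0.02, 0.025, 0.03, -2.4, -0.75, -0.23, 1], [0.024, 0.03, 0.02, -2.4, -0.75, -0.23, 1], [0.024, 0.03, 0, -2.4, -0.75, -0.23, 1], [0.024, 0.03, 0, -2.4, -0.75, -0.23, 1], [0.024, 0.03, 0, -2.4, -0.75, -0.23, 1], [0.024, 0.03, 0, -2.4, -0.75, -0.23, 1], [0.024, 0.03, 0, -2.4, -0.75, -0.23, 1], [0.024, 0.03, 0, -2.4, -0.75, -0.23, 1], [0.024, 0.03, 0, -2.4, -0.75, -0.23, 1]],
  ],
)

```text
time: 1.15
tool_pos: [0.4323, -0.3091, 0.3113]
tool_rot: [0.217, 0.965, 0.142, 0.03]
contact_force: [0.3, 1.3, -0.2]
gripper_width: 0.996
grasp_force: 0.0
```

Call:
play_rows(
  series=[
    [[0.024, 0.03, 0, -2.4, -0.75, -0.23, 1], [0.024, 0.03, 0, -2.4, -0.75, -0.23, 1], [0.024, 0.03, -0.01, -2.4, -0.75, -0.23, 1], [0.024, 0.03, -0.01, -2.4, -0.75, -0.23, 1], [0, 0, 0, 0, 0, 0, 1], [0, 0, 0, 0, 0, 0, 1]],
  ],
)

```text
time: 1.75
tool_pos: [0.5278, -0.1895, 0.2902]
tool_rot: [0.299, 0.944, 0.132, 0.04]
contact_force: [0.5, -0.5, -0.1]
gripper_width: 1.001
grasp_force: 0.0
```

Run:
```python
from h import *
import pickle
f=grab('wrist','w1');pickle.dump(f,open('f1.pkl','wb'))
y=-1.2884;F=np.array([.5475,-.2454,.1004]);delta(F+frame(y,1)@[-.16,0,.05],toolR(y))
y2=-1.2609;E=np.array([.5654,.2074,.1133]);delta(E+frame(y2,-1)@[-.15,.042,.0],toolR(y2))
R=frame(y,1)
for p in [(-42,68,18),(42,68,18),(-42,-68,18),(42,-68,18),(-76,29,14),(-76,55,14)]: print(p,proj(f,F+R@(np.array(p)/1000))[0].round(1))
```

```text
dp [ 0.0058 -0.006  -0.031 ] rv [ 0.2  -0.05  0.38] rows>= 0.6 tcp [ 0.5276 -0.1906  0.2912] q [-0.227 -0.297  1.918 -0.562  1.248  1.176]
dp [-0.0284  0.4671 -0.055 ] rv [ 0.2  -0.05  1.96] rows>= 9.4 tcp [ 0.5276 -0.1906  0.2912] q [-0.227 -0.297  1.918 -0.562  1.248  1.176]
(-42, 68, 18) [277.3 111.4]
(42, 68, 18) [286.9 109.1]
(-42, -68, 18) [283.5 239.4]
(42, -68, 18) [290.8 211.8]
(-76, 29, 14) [269.6 158.4]
(-76, 55, 14) [267.8 128.5]
```

View pics/w1.png

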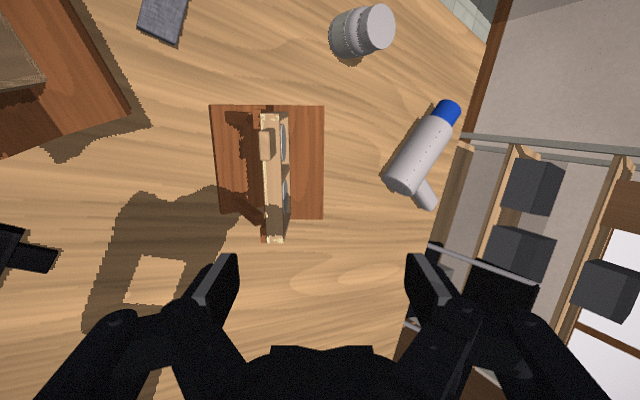

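The wrist view shows the full tray's upper edge from (278,112) to (284,242), and the prediction agrees to within about 2 px. Next I move to the pre-grasp at the empty tray.

Call:
play_rows(
  series=[
    [[-0.002, 0.025, 0, 0, 0, 0.2, 1], [-0.003, 0.04, 0, 0, 0, 0.2, 1], [-0.003, 0.042, 0, 0, 0, 0.2, 1], [-0.003, 0.042, 0, 0, 0, 0.2, 1], [-0.003, 0.042, 0, 0, 0, 0.2, 1], [-0.003, 0.042, 0, 0, 0, 0.2, 1], [-0.003, 0.042, 0, 0, 0, 0.2, 1], [-0.003, 0.042, 0, 0, 0, 0.2, 1], [-0.003, 0.042, 0, 0, 0, 0.2, 1], [-0.003, 0.042, -0.01, 0, 0, 0.2, 1]],
  ],
)

```text
time: 2.8
tool_pos: [0.5, 0.2109, 0.2841]
tool_rot: [0.298, 0.942, 0.145, 0.048]
contact_force: [1.2, -0.2, 0.4]
gripper_width: 1.0
grasp_force: 0.0
```

Call:
play_rows(
  series=[
    [[0, 0.042, -0.02, 0, 0, 0, 1], [0, 0.024, -0.025, 0, 0, 0, 1], [0, 0, 0, 0, 0, 0, 1], [0, 0, 0, 0, 0, 0, 1]],
  ],
)

```text
time: 3.2
tool_pos: [0.4994, 0.2752, 0.2365]
tool_rot: [0.299, 0.942, 0.147, 0.046]
contact_force: [-0.1, -1.1, 0.1]
gripper_width: 1.001
grasp_force: 0.0
```

Run:
```python
from h import *
import pickle
f=grab('wrist','w2');pickle.dump(f,open('f2.pkl','wb'))
y2=-1.2609;E=np.array([.5654,.2074,.1133]);delta(E+frame(y2,-1)@[-.15,.042,.0],toolR(y2))
R=frame(y2,-1)
for p in [(-42,68,18),(-42,68,0),(-42,-68,18),(-42,-68,0),(-76,29,4),(-76,55,4),(-76,55,14),(-42,42,9)]: print(p,proj(f,E+R@(np.array(p)/1000))[0].round(1))
cv2.imwrite('pics/w2c.png',cv2.resize(f['frame'][80:280,200:440],None,fx=3,fy=3,interpolation=cv2.INTER_CUBIC))
```

```text
dp [-0.0006  0.0015 -0.0014] rv [0.19 0.08 0.11] rows>= 0.0 tcp [0.4997 0.2751 0.2376] q [ 0.641  0.076  1.664 -0.577  1.618  1.94 ]
(-42, 68, 18) [300.9 221.6]
(-42, 68, 0) [320.2 221.5]
(-42, -68, 18) [297.   62.1]
(-42, -68, 0) [319.9  62.1]
(-76, 29, 4) [315.1 192.5]
(-76, 55, 4) [315.3 223.2]
(-76, 55, 14) [302.9 223.2]
(-42, 42, 9) [310.2 195.1]
```

View pics/w2c.png

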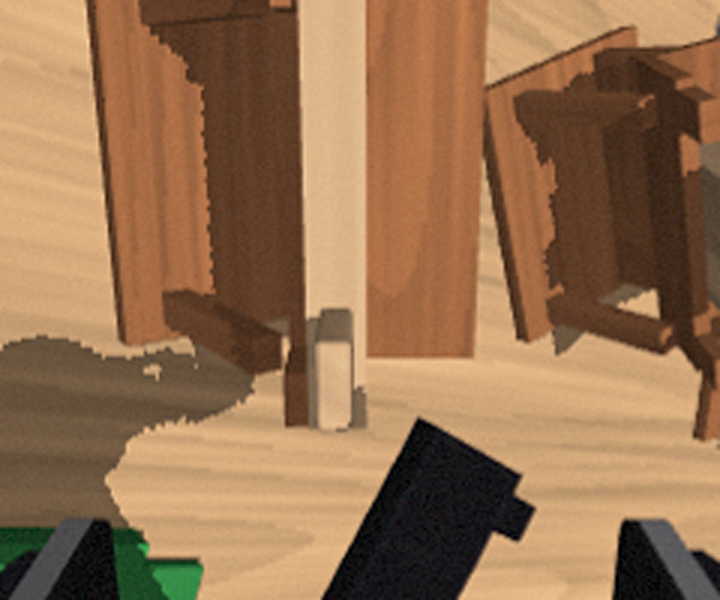

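The crop shows the tab's end face at (306–318, 194–223) in full-frame pixels, about 2 px to the right of my prediction. So the tray sits about 1.5 mm further out than fitted. Next I check which finger state the TCP refers to.

Run:
```python
from h import *
import pickle
from scipy.optimize import least_squares
f=pickle.load(open('f2.pkl','rb'));s=manip.state();q=s['tool_rot'];R=Ro.from_quat([q[1],q[2],q[3],q[0]]).as_matrix()
for dl in(0,-.013): print(dl,[proj(f,s['tool_pos']+R@np.array([x,yy,dl]))[0].round(0).tolist() for yy in(-.0425,.0425) for x in (-.011,.011)])
# wrist-only refit, tilt fixed
P=[((-76,29,4),(317.5,194)),((-76,29,14),(306,194)),((-76,55,4),(317.2,223)),((-76,55,14),(306,223)),((-42,68,0),(321.8,222)),((-42,-55,0),(322,80)),((-42,-55,18),(300,80))]
def res(v): return np.concatenate([(proj(f,v[:3]+frame(v[3],-1)@(np.array(p)/1000))[0]-uv)*([0,1] if False else [1,1 if p[1]!=-55 else 0]) for p,uv in P])
r=least_squares(res,[.565,.206,.114,-1.26],x_scale=[.01,.01,.01,.1]);print(r.x.round(4),np.degrees(r.x[3]),r.fun.reshape(-1,2).round(1).tolist())
y2=r.x[3]
for E in(np.array([.565,.206,.1142]),r.x[:3]): 
  print('tool in E frame',(frame(-1.2609,-1).T@(s['tool_pos']-E)).round(4))
  delta(E+frame(-1.2609,-1)@[-.045,.042,.009],toolR(-1.2609))
```

```text
0 [[249.0, 272.0], [246.0, 237.0], [399.0, 272.0], [403.0, 237.0]]
-0.013 [[243.0, 286.0], [239.0, 248.0], [406.0, 286.0], [410.0, 248.0]]
[ 0.5633  0.1985  0.1051 -1.2592] -72.14432003830754 [[-0.1, 0.0], [-0.7, 0.1], [0.4, 0.1], [-0.1, 0.2], [0.2, -0.5], [-0.2, 0.0], [0.5, 0.0]]
tool in E frame [-0.1502  0.0411 -0.0006]
dp [ 0.0152 -0.0503 -0.0917] rv [0.19 0.08 0.11] rows>= 2.1 tcp [0.4997 0.2751 0.2376] q [ 0.641  0.076  1.664 -0.577  1.618  1.94 ]
tool in E frame [-0.1614  0.0372 -0.0004]
dp [ 0.0134 -0.0578 -0.1008] rv [0.19 0.08 0.11] rows>= 2.3 tcp [0.4997 0.2751 0.2376] q [ 0.641  0.076  1.664 -0.577  1.618  1.94 ]
```

Call:
play_rows(
  series=[
    [[0.003, -0.01, -0.018, 0.2, 0.1, 0.1, 1], [0.003, -0.01, -0.018, 0, 0, 0, 1], [0.003, -0.01, -0.018, 0, 0, 0, 0.9], [0.003, -0.01, -0.018, 0, 0, 0, 0.8], [0.003, -0.0095, -0.018, 0, 0, 0, 0.7], [0, 0, 0, 0, 0, 0, 0.6], [0, 0, 0, 0, 0, 0, 0.45], [0, 0, 0, 0, 0, 0, 0.35], [0, 0, 0, 0, 0, 0, 0.3], [0, 0, 0, 0, 0, 0, 0.3]],
  ],
)

```text
time: 4.25
tool_pos: [0.5142, 0.2276, 0.1474]
tool_rot: [0.297, 0.942, 0.148, 0.047]
contact_force: [0.1, -0.1, -0.3]
gripper_width: 0.298
grasp_force: 0.0
```

Run:
```python
from h import *
import pickle
f=grab('wrist','w3');pickle.dump(f,open('f3.pkl','wb'))
E=np.array([.565,.206,.1142]);delta(E+frame(-1.2609,-1)@[-.045,.042,.009],toolR(-1.2609))
cv2.imwrite('pics/w3c.png',cv2.resize(f['frame'][100:350,180:460],None,fx=2.2,fy=2.2,interpolation=cv2.INTER_CUBIC))
print(manip.state()['contact_force'])
```

```text
dp [ 0.0008 -0.0027 -0.0012] rv [-0.03 -0.04 -0.15] rows>= 0.1 tcp [0.514  0.2275 0.1471] q [ 0.561  0.114  1.782 -0.594  1.443  1.957]
[ 0.78877086 -0.2469671  -0.50589954]
```

View pics/w3c.png

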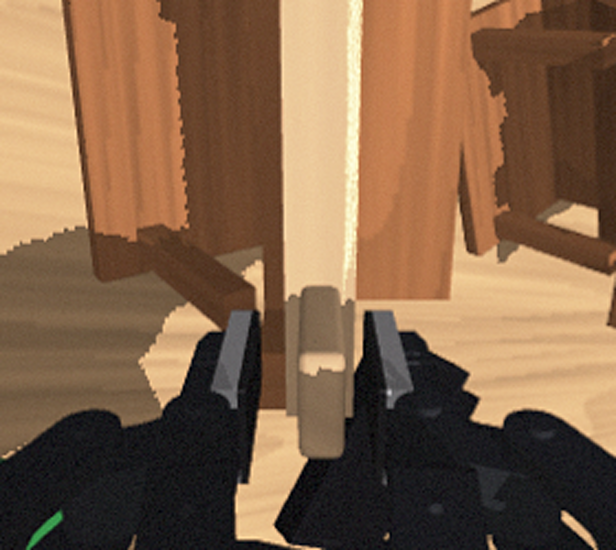

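The tab sits about 2 mm outward of the finger centre (321 against 311 px in the crop). I'll centre on it and close.

Call:
play_rows(
  series=[
    [[0.0005, -0.0016, 0.0012, 0, 0, 0, 0.3], [0, 0, 0, 0, 0, 0, 0.2], [0, 0, 0, 0, 0, 0, 0.14], [0, 0, 0, 0, 0, 0, 0.1], [0, 0, 0, 0, 0, 0, 0.0], [0, 0, 0, 0, 0, 0, 0], [0, 0, 0, 0, 0, 0, 0], [0, 0, 0, 0, 0, 0, 0]],
  ],
)

```text
time: 5.1
tool_pos: [0.5143, 0.2254, 0.1477]
tool_rot: [0.297, 0.942, 0.148, 0.046]
contact_force: [-1.7, -1.1, 1.9]
gripper_width: 0.103
grasp_force: 58.5
```

Run:
```python
from h import *
s=manip.state();print(s['contact_force'],s['ft_torque'],s['grasp_force'],s['gripper_width'],s['tool_pos'])
```

```text
[-1.73806731 -1.10349059  1.90825916] [-0.06942463  0.05223672 -0.07952699] 58.54081213474274 0.10321794136555004 [0.51434465 0.22535193 0.14772269]
```

```bash
cat >> h.py <<'E'
E0=np.array([.565,.206,.1142]);yE=-1.2609;F0=np.array([.5475,-.2454,.1004]);yF=-1.2884
TE=frame(yE,-1).T@(np.array([.5143,.2254,.1477])-E0); TE[2]=.009
def place(off): # off in F frame: tray E origin offset from the laid pose
    return F0+frame(yF,1)@(np.array([0,0,.036])+off)+frame(yF,-1)@TE
E
python3 - <<'E'
from h import *
print(TE); p=place([-.05,0,.03]);print(p);delta(p,toolR(yF)); print(frame(yF,1).round(3))
E
```

```text
[-0.04690726  0.04236869  0.009     ]
[ 0.50433167 -0.24866653  0.21247564]
dp [-0.01   -0.474   0.0648] rv [ 0.02 -0.09 -1.69] rows>= 9.6 tcp [0.5143 0.2254 0.1477] q [ 0.558  0.111  1.784 -0.595  1.443  1.954]
[[ 0.16   0.96   0.228]
 [-0.551  0.279 -0.787]
 [-0.819  0.     0.574]]
```

Call:
play_rows(
  series=[
    [[-0.001, 0.004, 0.006, 0, 0, 0, 0], [-0.003, 0.009, 0.013, 0, 0, 0, 0], [-0.004, 0.013, 0.02, 0, 0, 0, 0], [-0.004, 0.013, 0.02, 0, 0, 0, 0], [-0.004, 0.01, 0.025, 0, 0, 0, 0], [0, 0, 0.03, 0, 0, 0, 0], [0, -0.01, 0.03, 0, 0, 0, 0], [0, -0.02, 0.02, 0, 0, 0, 0], [0, -0.03, 0.01, 0, 0, 0, 0], [0, -0.04, 0.0, 0, 0, 0, 0]],
  ],
)

```text
time: 6.1
tool_pos: [0.4987, 0.1757, 0.3241]
tool_rot: [0.295, 0.942, 0.15, 0.048]
contact_force: [0.7, -0.8, -0.9]
gripper_width: 0.108
grasp_force: 58.8
```

Run:
```python
from h import *
s=manip.state();print(s['contact_force'],s['grasp_force'],s['gripper_width']); p=place([-.05,0,.03]);delta(p,toolR(yF))
```

```text
[ 0.69864017 -0.80764343 -0.8746402 ] 58.80863070487976 0.10827426694880601
dp [ 0.0056 -0.4244 -0.1117] rv [-0.22  0.09 -1.9 ] rows>= 8.8 tcp [0.4987 0.1757 0.3241] q [ 0.496 -0.136  1.725 -0.599  1.656  1.732]
```

Call:
play_rows(
  series=[
    [[0.0005, -0.04, 0, 0, 0, -0.15, 0], [0.0005, -0.042, 0, 0, 0, -0.2, 0], [0.0005, -0.042, 0, 0, 0, -0.2, 0], [0.0005, -0.042, 0, 0, 0, -0.2, 0], [0.0005, -0.042, 0, 0, 0, -0.2, 0], [0.0005, -0.042, 0, 0, 0, -0.2, 0], [0.0005, -0.042, 0, -0.1, 0, -0.2, 0], [0.0005, -0.042, 0, -0.1, 0, -0.2, 0], [0.0005, -0.04, 0, 0, 0, -0.2, 0], [0.0005, -0.03, 0, 0, 0, -0.15, 0]],
  ],
)

```text
time: 7.1
tool_pos: [0.5029, -0.2307, 0.3216]
tool_rot: [0.299, 0.944, 0.132, 0.041]
contact_force: [1.2, 0.4, -1.9]
gripper_width: 0.111
grasp_force: 58.9
```

Call:
play_rows(
  series=[
    [[0.0005, -0.02, -0.01, 0, 0, 0, 0], [0, 0, -0.02, 0, 0, 0, 0], [0, 0, -0.03, 0, 0, 0, 0], [0, 0, -0.03, 0, 0, 0, 0], [0, 0, -0.02, 0, 0, 0, 0], [0, 0, 0, 0, 0, 0, 0], [0, 0, 0, 0, 0, 0, 0]],
  ],
)

```text
time: 7.8
tool_pos: [0.5041, -0.2491, 0.2119]
tool_rot: [0.299, 0.944, 0.133, 0.041]
contact_force: [0.6, 0.5, -1.4]
gripper_width: 0.107
grasp_force: 58.9
```

Run:
```python
from h import *
import pickle
d={n:grab(n) for n in('side','top','wrist')};pickle.dump(d,open('f4.pkl','wb'))
s=manip.state();print(s['contact_force'],s['grasp_force'],s['gripper_width']); p=place([-.05,0,.03]);delta(p,toolR(yF))
W=cv2.resize(d['wrist']['frame'][80:280,190:390],(400,400),interpolation=cv2.INTER_CUBIC)
Tc=cv2.resize(d['top']['frame'][108:228,380:500],(400,400),interpolation=cv2.INTER_CUBIC)
cv2.imwrite('pics/c4.png',np.hstack([W,Tc]))
```

```text
[ 0.25842108  0.00532601 -1.71673278] 58.88571560382843 0.10543468006392508
dp [-0.0006  0.0011 -0.0016] rv [0.27 0.1  0.18] rows>= 0.0 tcp [ 0.5049 -0.2497  0.214 ] q [-0.361 -0.281  2.035 -0.559  1.06   1.128]
```

View pics/c4.png

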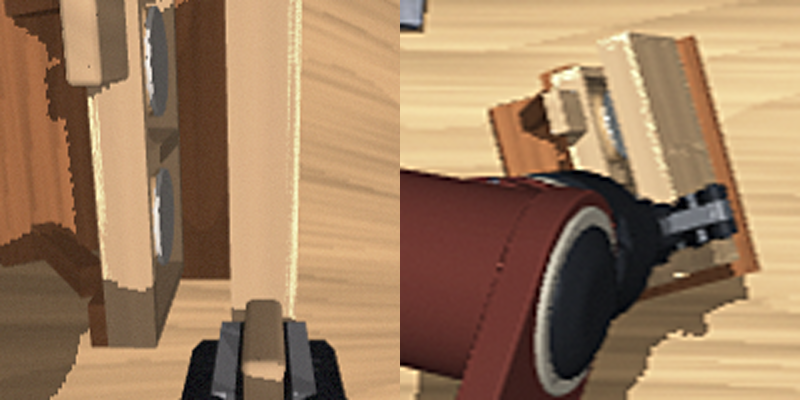

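The held tray's edge (crop u 228–300) runs nearly parallel to the full tray's edge (90–158), with about a 25 mm gap. I'll refine F with the wrist points and check the yaw of the held tray.

```bash
cat > fit2.py <<'E'
import io,contextlib
with contextlib.redirect_stdout(io.StringIO()): from fit import *
f1=pickle.load(open('f1.pkl','rb'));d4=pickle.load(open('f4.pkl','rb'));w=d4['wrist']
C={'top':d['top'],'side':d['side'],'w1':f1,'w4':w}
PW=[((-42,68,18),('w1',(278,112))),((-42,-68,18),('w1',(284,242))),((-42,68,0),('w1',(262,113))),((-42,-68,0),('w1',(263,242))),
((-42,-68,0),('w4',(242.5,253))),((-42,-68,18),('w4',(268.5,253))),((-76,29,4),('w4',(223.5,121.5))),((-76,29,14),('w4',(252.5,121))),((42,-68,18),('w4',(281,219)))]
def run(P,name):
    def res(q): return np.concatenate([proj(C[c],q[:3]+frame(q[3],1)@(np.array(p)/1000))[0]-uv for p,(c,uv) in P])
    r=least_squares(res,[.5475,-.2454,.1004,-1.288],loss='soft_l1',x_scale=[.01,.01,.01,.1]);print(name,r.x.round(4),np.degrees(r.x[3]).round(2));print(r.fun.reshape(-1,2)[-9:].round(1).tolist());return r.x
a=run(F+PW,'all');b=run(PW,'wrist');c=run(PW[4:],'w4')
s=manip.state();q=s['tool_rot'];R=Ro.from_quat([q[1],q[2],q[3],q[0]]).as_matrix()
RE=R@np.array([[0,-1,0],[0,0,-1],[1,0,0]]).T.T if False else np.column_stack([R[:,2],-R[:,0],-R[:,1]])
O=s['tool_pos']-RE@TE
for p in[(-42,68,0),(-42,0,0),(-42,-60,0),(-42,68,18),(-42,0,18),(-42,-60,18),(-76,55,4),(-76,55,14),(-76,29,4),(-76,29,14)]: print(p,((proj(w,O+RE@(np.array(p)/1000))[0]-[190,80])*2).round(0))
E
python3 fit2.py
```

```text
all [ 0.5459 -0.2448  0.1036 -1.3133] -75.25
[[1.5, 0.8], [-1.2, 0.1], [-1.4, -0.6], [3.3, -0.2], [0.9, -0.6], [-1.1, -0.3], [0.1, -0.3], [-10.3, 0.5], [0.4, -5.6]]
wrist [ 0.5457 -0.2449  0.1043 -1.3226] -75.78
[[2.5, 0.9], [-1.4, 0.5], [-0.4, -0.6], [3.1, 0.1], [0.5, -0.1], [-1.4, 0.4], [1.1, -0.5], [-9.3, 0.4], [0.3, -4.8]]
w4 [ 0.545  -0.2485  0.1035 -1.3665] -78.3
[[0.6, -0.0], [-1.4, 1.2], [9.0, -0.9], [-1.7, 0.7], [0.2, -2.1]]
(-42, 68, 0) [296. 417.]
(-42, 0, 0) [301. 197.]
(-42, -60, 0) [306. -57.]
(-42, 68, 18) [236. 417.]
(-42, 0, 18) [232. 197.]
(-42, -60, 18) [227. -57.]
(-76, 55, 4) [288. 458.]
(-76, 55, 14) [246. 458.]
(-76, 29, 4) [290. 361.]
(-76, 29, 14) [244. 361.]
```

```bash
cat > edges.py <<'E'
from h import *
def edge(f,v,u0,u1,sgn):
    g=cv2.GaussianBlur(f['frame'],(3,3),0)[v-1:v+2].astype(float).mean(0).sum(1); d=np.gradient(g)*sgn
    i=u0+int(np.argmax(d[u0:u1])); a,b,c=d[i-1:i+2]; return i+0.5*(a-c)/(a-2*b+c+1e-9)
def line(f,vs,u0,u1,sgn):
    p=np.array([(edge(f,v,u0,u1,sgn),v) for v in vs]); k=np.polyfit(p[:,1],p[:,0],1)
    for _ in range(3):
        r=abs(np.polyval(k,p[:,1])-p[:,0]); m=r<max(1,np.median(r)*2); k=np.polyfit(p[m,1],p[m,0],1)
    return k,m.sum(),r[m].mean()
E
cat > fit3.py <<'E'
import io,contextlib
with contextlib.redirect_stdout(io.StringIO()): from fit2 import *
from edges import *
L=[('w4',0,line(w,range(135,248,4),230,248,1)),('w4',18,line(w,range(205,248,3),255,278,-1)),
   ('w1',0,line(f1,range(165,238,4),255,270,1)),('w1',18,line(f1,range(165,238,4),274,292,-1))]
for l in L: print(l[0],l[1],l[2][0].round(3),l[2][1:])
Pt=[p for p in PW if abs(p[0][0])==42 and p[0][0]<0]
P2=[p for p in F if p[1][0] in('top','side')]
for uselines in(1,):
  for nm,pts in(('all',P2+Pt),('w',Pt)):
    def res(q):
        Rm=frame(q[3],1);r=[]
        for p,(c,uv) in pts:
            e=proj(C[c],q[:3]+Rm@(np.array(p)/1000))[0]-uv
            if c[0]=='w': e=e*[0,1]
            r+=list(e)
        for c,z,(k,_,_) in L:
            for y in(-60,0):
                u,v=proj(C[c],q[:3]+Rm@np.array([-.042,y/1000,z/1000]))[0]; r.append(2*(u-np.polyval(k,v)))
        return np.array(r)
    r=least_squares(res,[.5475,-.2454,.1004,-1.288],loss='soft_l1',x_scale=[.01,.01,.01,.1]);print(nm,r.x.round(4),np.degrees(r.x[3]).round(2),r.fun[-8:].round(1))
for u0,u1,sg,z in((298,312,1,18),(328,345,-1,0)):
    k,n,e=line(w,range(90,215,4),u0,u1,sg); print('held z',z,k.round(4),n,e, 'meas-pred',[(np.polyval(k,pp[1])-pp[0]).round(2) for pp in (proj(w,O+RE@np.array([-.042,y,z/1000]))[0] for y in(.05,0,-.04))])
E
python3 fit3.py
```

```text
w4 0 [8.400e-02 2.224e+02] (np.int64(28), np.float64(0.061609263082129724))
w4 18 [4.40000e-02 2.56223e+02] (np.int64(14), np.float64(0.11423639661506561))
w1 0 [5.80000e-02 2.52627e+02] (np.int64(19), np.float64(0.12761053659227772))
w1 18 [2.20000e-02 2.77248e+02] (np.int64(15), np.float64(0.6456114381401334))
all [ 0.546  -0.2443  0.1036 -1.3038] -74.7 [ 0.1  0.5  0.3 -1.2 -0.3  0.1  0.6 -0.8]
w [ 0.546  -0.244   0.1046 -1.3067] -74.87 [-0.2  0.6  0.2 -0.8 -0.4  0.3  0.7 -0.4]
held z 18 [1.970000e-02 3.004288e+02] 32 0.05764771613707076 meas-pred [np.float64(-1.8), np.float64(-1.98), np.float64(-2.17)]
held z 0 [-1.750000e-02  3.419099e+02] 32 0.11227143575516862 meas-pred [np.float64(-1.19), np.float64(-1.47), np.float64(-1.71)]
```

```bash
sed -i 's/^E0=.*$/E0=np.array([.565,.206,.1142]);yE=-1.2609;F0=np.array([.546,-.2443,.1036]);yF=-1.305/' h.py
cat > m.py <<'E'
import io,contextlib
with contextlib.redirect_stdout(io.StringIO()): from fit3 import *
for z in(4,14): print('pred held far end',proj(w,O+RE@np.array([-.042,-.068,z/1000]))[0].round(1))
wt={**w,'frame':np.ascontiguousarray(w['frame'].transpose(1,0,2))}
print('meas far end v',[round(edge(wt,u,20,85,s),1) for s in(1,-1) for u in(310,318,326,334)])
g=w['frame'][20:80:2,322].sum(1);print(g)
Rf=frame(yF,1)
print('pred F near end',[proj(w,F0+Rf@np.array([-.042,-.068,z/1000]))[0].round(1) for z in(0,18)],'far',[proj(w,F0+Rf@np.array([-.042,.068,z/1000]))[0].round(1) for z in(0,18)])
print('F near v',[round(edge(wt,u,240,265,-1),1) for u in(246,252,258,264)])
g=w['frame'][30:100:2,256].sum(1);print(g)
E
python3 m.py
python3 - <<'E'
from h import *
delta(place([-.02,0,.02]),toolR(yF));print(frame(yF,1).round(3))
E
```

```text
pred held far end [334.4  32.2]
pred held far end [312.3  32.2]
meas far end v [np.float64(31.3), np.float64(31.2), np.float64(35.6), np.float64(30.9), np.float64(46.3), np.float64(20.1), np.float64(39.2), np.float64(46.3)]
[466 470 457 446 466 469 500 550 562 507 514 517 515 509 515 515 515 508
 506 514 524 523 521 524 513 520 516 513 516 527]
pred F near end [array([243.5, 252.3]), array([267.5, 252.5])] far [array([227.7,  52.3]), array([257.3,  52.6])]
F near v [np.float64(260.9), np.float64(260.5), np.float64(259.0), np.float64(258.6)]
[456 450 443 429 466 458 462 460 461 488 519 506 532 588 580 539 534 531
 539 536 537 536 539 535 532 534 530 535 528 527 535 539 537 533 532]
dp [ 0.0002 -0.0058 -0.0287] rv [ 0.27  0.1  -0.77] rows>= 0.6 tcp [ 0.5049 -0.2497  0.214 ] q [-0.361 -0.281  2.035 -0.559  1.06   1.128]
[[ 0.151  0.965  0.215]
 [-0.553  0.263 -0.79 ]
 [-0.819  0.     0.574]]
```

Both ends agree within about 1 mm in y, and the yaw needs −0.8°. Moving in.

Call:
play_rows(
  series=[
    [[0, -0.002, -0.009, 0.1, 0.05, -0.4, 0], [0, -0.002, -0.01, 0.1, 0.05, -0.4, 0], [0, -0.002, -0.01, 0, 0, 0, 0], [-0.0007, 0.0027, -0.0053, 0, 0, 0, 0], [-0.0007, 0.0027, -0.0053, 0, 0, 0, 0], [-0.0008, 0.0028, -0.0052, 0, 0, 0, 0], [0, 0, 0, 0, 0, 0, 0], [0, 0, 0, 0, 0, 0, 0]],
  ],
)

```text
time: 8.75
tool_pos: [0.5017, -0.2472, 0.1668]
tool_rot: [0.298, 0.945, 0.127, 0.038]
contact_force: [-0.1, 0.2, -1.9]
gripper_width: 0.104
grasp_force: 59.0
```

```bash
cat > now.py <<'E'
from h import *
import sys
s=manip.state();off=[float(a) for a in sys.argv[1:4]]
delta(place(off),toolR(yF),s);R=frame(yF,1)
print('tray off now (F frame)',(R.T@(s['tool_pos']-place([0,0,0]))).round(4),'force F frame',(R.T@s['contact_force']).round(2),'tq',s['ft_torque'].round(2),s['gripper_width'].round(3))
E
python3 now.py -.002 0 .002
```

```text
dp [ 0.0023 -0.0041 -0.0065] rv [-0.   -0.19  0.03] rows>= 0.2 tcp [ 0.5017 -0.2472  0.1668] q [-0.357 -0.231  2.076 -0.589  0.999  1.198]Traceback (most recent call last):
  File "now.py", line 5, in <module>
    print('tray off now (F frame)',(R.T@(s['tool_pos']-place([0,0,0]))).round(4),'force F frame',(R.T@s['contact_force']).round(2),'tq',s['ft_torque'].round(2),s['gripper_width'].round(3))
                                                                                                                                                                ^^^^^^^^^^^^^^^^^^^^^^^^
AttributeError: 'float' object has no attribute 'round'
```

Call:
play_rows(
  series=[
    [[0.0008, -0.0013, -0.0014, 0, -0.1, 0, 0], [0.0007, -0.0013, -0.0014, 0, -0.1, 0, 0], [0.0007, -0.0012, -0.0015, 0, 0, 0, 0], [0, 0, 0, 0, 0, 0, 0]],
  ],
)

```text
time: 9.15
tool_pos: [0.5037, -0.2513, 0.1621]
tool_rot: [0.298, 0.945, 0.126, 0.039]
contact_force: [-0.3, 0.1, -2.1]
gripper_width: 0.107
grasp_force: 59.0
```

```bash
sed -i "s/s\['gripper_width'\].round(3)/s['gripper_width']/" now.py; python3 now.py 0 0 0.001
```

```text
dp [ 0.0004 -0.0003 -0.004 ] rv [-0.01 -0.03  0.07] rows>= 0.1 tcp [ 0.5037 -0.2513  0.1621] q [-0.364 -0.219  2.074 -0.591  0.984  1.2  ]
tray off now (F frame) [-0.0035 -0.0003  0.003 ] force F frame [ 1.63 -0.23 -1.35] tq [0.44 0.26 0.02] 0.1068446661525511
```

Call:
play_rows(
  series=[
    [[0.00015, -0.00055, -0.0008, 0, 0, 0, 0], [0.00015, -0.00055, -0.0008, 0, 0, 0, 0], [0.00015, -0.00055, -0.0008, 0, 0, 0, 0], [0, 0, 0, 0, 0, 0, 0]],
  ],
)

```text
time: 9.55
tool_pos: [0.5041, -0.2529, 0.1598]
tool_rot: [0.298, 0.945, 0.126, 0.04]
contact_force: [0.2, -0.6, -1.5]
gripper_width: 0.106
grasp_force: 59.0
```

```bash
python3 now.py 0 0 0.001
```

```text
dp [-0.0001  0.0013 -0.0018] rv [-0.   -0.01  0.05] rows>= 0.0 tcp [ 0.5041 -0.2529  0.1598] q [-0.367 -0.214  2.074 -0.592  0.978  1.201]
tray off now (F frame) [-0.0007 -0.0003  0.003 ] force F frame [ 1.61  0.01 -0.33] tq [ 0.41  0.17 -0.04] 0.10648834478480168
```

Call:
play_rows(
  series=[
    [[0.00015, -0.00055, -0.0008, 0, 0, 0, 0], [0.00015, -0.00055, -0.0008, 0, 0, 0, 0], [0, 0, 0, 0, 0, 0, 0]],
  ],
)

```text
time: 9.85
tool_pos: [0.5052, -0.2538, 0.1598]
tool_rot: [0.298, 0.945, 0.126, 0.04]
contact_force: [-2.7, 4.8, 4.3]
gripper_width: 0.106
grasp_force: 60.2
```

```bash
python3 now.py 0 0 0.001
```

```text
dp [-0.0011  0.0022 -0.0017] rv [0.02 0.09 0.05] rows>= 0.1 tcp [ 0.5052 -0.2538  0.1598] q [-0.368 -0.212  2.073 -0.592  0.975  1.201]
tray off now (F frame) [0.     0.0004 0.004 ] force F frame [-6.57 -1.33 -1.96] tq [ 0.61  0.41 -0.08] 0.10645092847406512
```

Call:
play_rows(
  series=[
    [[-0.0001, 0.0003, 0.0004, 0, 0, 0, 0], [-0.0002, 0.0008, -0.0006, 0, 0, 0, 0], [-0.0002, 0.0008, -0.0006, 0, 0, 0, 0], [-0.0002, 0.0008, -0.0006, 0, 0, 0, 0], [0, 0, 0, 0, 0, 0, 0]],
  ],
)

```text
time: 10.35
tool_pos: [0.5045, -0.2514, 0.158]
tool_rot: [0.299, 0.945, 0.126, 0.04]
contact_force: [-0.6, 2.7, 5.2]
gripper_width: 0.107
grasp_force: 60.1
```

```bash
python3 now.py 0 0 0.0
```

```text
dp [-0.0006  0.0006 -0.0005] rv [0.07 0.08 0.01] rows>= 0.0 tcp [ 0.5045 -0.2514  0.158 ] q [-0.364 -0.213  2.077 -0.595  0.975  1.207]
tray off now (F frame) [0.     0.0004 0.0009] force F frame [-5.88  0.15  0.71] tq [0.16 0.1  0.1 ] 0.10676355697669555
```

Call:
play_rows(
  series=[
    [[-0.0002, 0.0008, -0.0006, 0, 0, 0, 0], [-0.0002, 0.0008, -0.0006, 0, 0, 0, 0], [0, 0, 0, 0, 0, 0, 0]],
  ],
)

```text
time: 10.65
tool_pos: [0.5045, -0.2512, 0.158]
tool_rot: [0.3, 0.945, 0.126, 0.041]
contact_force: [0.9, -4.5, 5.4]
gripper_width: 0.109
grasp_force: 59.4
```

```bash
python3 now.py 0 0 0.0
python3 - <<'E'
from h import *
import pickle
d={n:grab(n) for n in('side','top','wrist')};pickle.dump(d,open('f5.pkl','wb'))
W=cv2.resize(d['wrist']['frame'][0:260,200:400],(400,520),interpolation=cv2.INTER_CUBIC)
Tc=cv2.resize(d['side']['frame'][95:193,320:395],(398,520),interpolation=cv2.INTER_CUBIC)
cv2.imwrite('pics/c5.png',np.hstack([W,Tc]))
E
```

```text
dp [-0.0006  0.0004 -0.0005] rv [ 0.26  0.13 -0.02] rows>= 0.0 tcp [ 0.5045 -0.2512  0.158 ] q [-0.362 -0.213  2.078 -0.6    0.974  1.212]
tray off now (F frame) [-0.0001  0.0005  0.0007] force F frame [-1.76 -0.29  6.88] tq [-1.01 -0.06  0.03] 0.10876452750954671
```

View pics/c5.png

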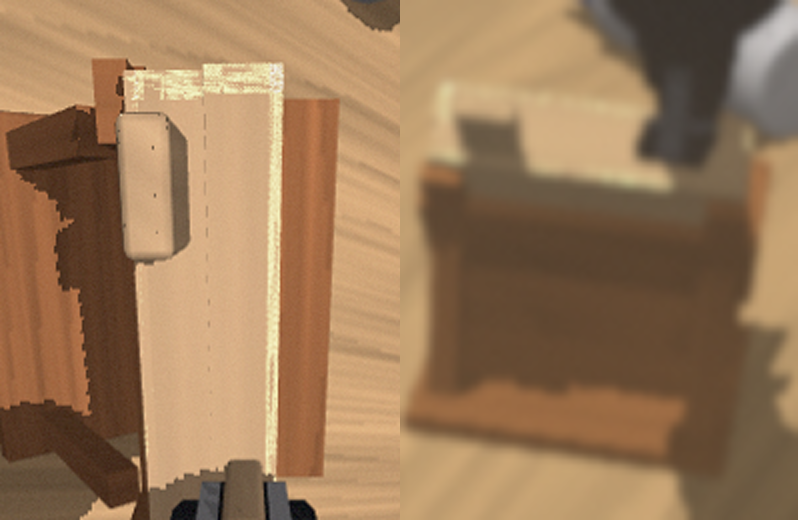

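The trays are mouth to mouth with the seam closed at crop u≈207. The empty one sticks out about 1.4 mm at the far end (v=64 against 70). I'll back off slightly, shift it, and press again.

Call:
play_rows(
  series=[
    [[0.0003, -0.0012, 0.0009, 0, 0, 0, 0], [0.0002, -0.0008, 0.0006, 0, 0, 0, 0], [-0.0008, -0.0002, 0.0003, 0, 0, 0, 0], [-0.0007, -0.0002, 0, 0, 0, 0, 0], [0, 0, 0, 0, 0, 0, 0], [-0.0002, 0.0008, -0.0009, 0, 0, 0, 0], [-0.0003, 0.0012, -0.0009, 0, 0, 0, 0], [0, 0, 0, 0, 0, 0, 0]],
  ],
)

```text
time: 11.6
tool_pos: [0.5029, -0.2516, 0.158]
tool_rot: [0.3, 0.945, 0.126, 0.041]
contact_force: [0.5, -3.7, 6.9]
gripper_width: 0.111
grasp_force: 59.6
```

```bash
python3 now.py 0 0 0.0
cat > ends.py <<'E'
from edges import *
import pickle
f=grab('wrist');pickle.dump(f,open('f6.pkl','wb'))
wt={**f,'frame':np.ascontiguousarray(f['frame'].transpose(1,0,2))}
for nm,us in(('full',range(268,300,4)),('empty',range(304,336,4))): print(nm,[round(edge(wt,u,22,48,1),1) for u in us])
print('outer edges',[line(f,range(60,200,4),a,b,s) for a,b,s in((262,275,1),(325,345,-1))])
E
python3 ends.py
```

```text
dp [ 0.001   0.0008 -0.0005] rv [ 0.28  0.11 -0.02] rows>= 0.0 tcp [ 0.5029 -0.2516  0.158 ] q [-0.364 -0.217  2.082 -0.6    0.973  1.209]
tray off now (F frame) [-0.0001 -0.0012  0.0007] force F frame [-3.48 -0.51  6.98] tq [-0.94 -0.19  0.09] 0.11064088178815998
full [np.float64(30.9), np.float64(30.9), np.float64(30.3), np.float64(30.3), np.float64(30.4), np.float64(30.2), np.float64(30.1), np.float64(30.2)]
empty [np.float64(31.2), np.float64(31.6), np.float64(31.6), np.float64(32.3), np.float64(32.0), np.float64(32.2), np.float64(30.9), np.float64(30.6)]
outer edges [(array([7.36699365e-02, 2.56461721e+02]), np.int64(22), np.float64(0.30694810422991736)), (array([-1.87335402e-02,  3.42118170e+02]), np.int64(35), np.float64(0.12135379537960814))]
```

The ends now agree within about 0.5 mm. I'll release, retract up-slope, and go to the pinch pre-pose.

Call:
play_rows(
  series=[
    [[0, 0, 0, 0, 0, 0, 0.12], [0, 0, 0, 0, 0, 0, 0.16], [0, 0, 0, 0, 0, 0, 0.25], [0, 0, 0, 0, 0, 0, 0.35], [0, 0, 0, 0, 0, 0, 0.4], [-0.001, 0.0055, 0.008, 0, 0, 0, 0.4], [-0.003, 0.011, 0.016, 0, 0, 0, 0.4], [-0.003, 0.011, 0.016, 0, 0, 0, 0.6], [-0.003, 0.011, 0.016, 0, 0, 0, 0.8], [-0.0015, 0.0055, 0.008, 0, 0, 0, 1]],
  ],
)

```text
time: 12.65
tool_pos: [0.4909, -0.2052, 0.222]
tool_rot: [0.298, 0.945, 0.126, 0.041]
contact_force: [0.1, 1.3, 0.3]
gripper_width: 0.893
grasp_force: 0.0
```

```bash
cat > pin.py <<'E'
from h import *
import sys
s=manip.state();o=np.array([float(a) for a in sys.argv[1:4]]);R=frame(yF,1)
delta(F0+R@o,toolR(yF),s);print('tcp in F',(R.T@(s['tool_pos']-F0)).round(4),'force F',(R.T@s['contact_force']).round(2),s['gripper_width'],s['grasp_force'],s['time'])
E
python3 pin.py -.11 0 .0185
```

```text
dp [ 0.0425  0.0072 -0.0177] rv [ 0.03  0.15 -0.01] rows>= 0.9 tcp [ 0.4909 -0.2052  0.222 ] q [-0.277 -0.342  2.068 -0.572  1.135  1.201]
tcp in F [-0.1269 -0.0429  0.0252] force F [-1.    0.44 -0.83] 0.8925757161673682 0.0 12.65
```

Call:
play_rows(
  series=[
    [[0.014, 0.003, -0.004, 0, 0.1, 0, 1], [0.0145, 0.003, -0.006, 0, 0.05, 0, 1], [0.014, 0.0012, -0.0077, 0, 0, 0, 1], [0, 0, 0, 0, 0, 0, 1], [0, 0, 0, 0, 0, 0, 1]],
  ],
)

```text
time: 13.15
tool_pos: [0.5325, -0.1987, 0.2016]
tool_rot: [0.298, 0.945, 0.127, 0.038]
contact_force: [0.3, 0.3, -0.6]
gripper_width: 0.998
grasp_force: 0.0
```

```bash
python3 pin.py -.013 0 .0185
python3 - <<'E'
from edges import *
import pickle
f=grab('wrist','w7');pickle.dump(f,open('f7.pkl','wb'))
R=frame(yF,1)
for y in(-.06,0,.02):
    print(y,[proj(f,F0+R@np.array([-.042,y,z]))[0].round(1).tolist() for z in(0,.018,.036)])
print('ends',[proj(f,F0+R@np.array([-.042,y,.018]))[0].round(1).tolist() for y in(-.068,.068)])
s=manip.state();q=s['tool_rot'];Rt=Ro.from_quat([q[1],q[2],q[3],q[0]]).as_matrix()
print('axis',[proj(f,s['tool_pos']+Rt@np.array([0,0,z]))[0].round(1).tolist() for z in(-.019,0,.068)])
g=f['frame']
for v in(90,120,150,180,200): 
    r=cv2.GaussianBlur(g,(3,3),0)[v].astype(int).sum(1);d=np.abs(np.gradient(r));print(v,[(u,int(d[u])) for u in range(250,400) if d[u]>35 and d[u]>=d[u-1] and d[u]>d[u+1]])
E
```

```text
dp [ 0.0155 -0.0531 -0.0767] rv [-0.02 -0.24  0.05] rows>= 1.9 tcp [ 0.5325 -0.1987  0.2016] q [-0.24  -0.206  1.994 -0.595  1.111  1.269]
tcp in F [-0.1075 -0.001   0.0172] force F [ 0.31  0.36 -0.54] 0.9977547208203025 0.0 13.15
-0.06 [[301.6, 277.7], [323.2, 277.8], [344.7, 277.8]]
0 [[300.0, 210.5], [323.4, 210.6], [346.8, 210.6]]
0.02 [[299.4, 185.5], [323.5, 185.5], [347.6, 185.5]]
ends [[323.1, 285.9], [323.7, 118.9]]
axis [[323.7, 274.3], [323.4, 255.0], [322.7, 211.1]]
90 []
120 [(281, 35), (287, 65), (298, 38), (368, 63)]
150 [(258, 43), (302, 84), (316, 59), (319, 61), (345, 43), (348, 97), (367, 69)]
180 [(266, 64), (303, 69), (318, 37), (348, 69), (365, 55)]
200 [(300, 109), (347, 73), (364, 57)]
```

The stack edges at row 200 (u = 300 and 347) match the prediction, so I advance to the pinch.

Call:
play_rows(
  series=[
    [[0.003, -0.01, -0.014, 0, -0.2, 0, 0.9], [0.004, -0.012, -0.018, 0, 0, 0, 0.8], [0.004, -0.012, -0.018, 0, 0, 0, 0.75], [0.003, -0.012, -0.017, 0, 0, 0, 0.75], [0.0015, -0.007, -0.0097, 0, 0, 0, 0.7], [0, 0, 0, 0, 0, 0, 0.65], [0, 0, 0, 0, 0, 0, 0.6]],
  ],
)

```text
time: 13.9
tool_pos: [0.5484, -0.2519, 0.1261]
tool_rot: [0.298, 0.945, 0.126, 0.04]
contact_force: [0.3, 0.5, -0.1]
gripper_width: 0.603
grasp_force: 0.0
```

```bash
python3 pin.py -.013 0 .0185
```

```text
dp [-0.0004  0.0002 -0.0012] rv [0.02 0.08 0.07] rows>= 0.0 tcp [ 0.5484 -0.2519  0.1261] q [-0.334 -0.058  1.997 -0.632  0.931  1.289]
tcp in F [-0.0139  0.0004  0.0194] force F [-0.11  0.38 -0.38] 0.603000985279358 0.0 13.9
```

Call:
play_rows(
  series=[
    [[-0.0002, 0.0005, -0.0004, 0, 0, 0, 0.52], [0, 0, 0, 0, 0, 0, 0.47], [0, 0, 0, 0, 0, 0, 0.44], [0, 0, 0, 0, 0, 0, 0.42], [0, 0, 0, 0, 0, 0, 0.38], [0, 0, 0, 0, 0, 0, 0.3], [0, 0, 0, 0, 0, 0, 0.3], [0, 0, 0, 0, 0, 0, 0.3]],
  ],
)

```text
time: 14.7
tool_pos: [0.5487, -0.2512, 0.126]
tool_rot: [0.298, 0.945, 0.126, 0.041]
contact_force: [-1.8, 4.3, 6.1]
gripper_width: 0.411
grasp_force: 60.4
```

```bash
python3 pin.py -.013 0 .0185; python3 -c "
from h import *;s=manip.state();print(s['tool_pos'].round(5).tolist(),s['tool_rot'].round(5).tolist())"
```

```text
dp [-0.0007 -0.0005 -0.0011] rv [0.03 0.1  0.03] rows>= 0.0 tcp [ 0.5487 -0.2512  0.126 ] q [-0.333 -0.058  1.997 -0.632  0.931  1.29 ]
tcp in F [-0.0141  0.0008  0.0189] force F [-7.64 -0.58 -0.3 ] 0.4111461628621061 60.353912115097046 14.7
[0.54871, -0.25121, 0.126] [0.29843, 0.94522, 0.12587, 0.04059]
```

Pinched at width 0.41 (35 mm) with 60 N. I lift up-slope and then straight up.

Call:
play_rows(
  series=[
    [[-0.0006, 0.0022, 0.0033, 0, 0, 0, 0.2], [-0.0012, 0.0045, 0.0065, 0, 0, 0, 0.2], [-0.0018, 0.0066, 0.0098, 0, 0, 0, 0.2], [-0.002, 0.0078, 0.0115, 0, 0, 0, 0.2], [-0.002, 0.0078, 0.0115, 0, 0, 0, 0.2], [-0.002, 0.0078, 0.0115, 0, 0, 0, 0.2], [-0.0024, 0.0083, 0.015, 0, 0, 0, 0.2], [0, 0, 0.02, 0, 0, 0, 0.2], [0, 0, 0.025, 0, 0, 0, 0.2], [0, 0, 0.025, 0, 0, 0, 0.2]],
  ],
)

```text
time: 15.7
tool_pos: [0.535, -0.2049, 0.2627]
tool_rot: [0.296, 0.946, 0.126, 0.039]
contact_force: [0.0, 0.2, -2.5]
gripper_width: 0.41
grasp_force: 61.0
```

Call:
play_rows(
  series=[
    [[0, 0, 0.025, 0, 0, 0, 0.2], [0, 0, 0.015, 0, 0, 0, 0.2], [0, 0, 0.01, 0, 0, 0, 0.2], [0, 0, 0, 0, 0, 0, 0.2], [0, 0, 0, 0, 0, 0, 0.2]],
  ],
)

```text
time: 16.2
tool_pos: [0.5357, -0.206, 0.3124]
tool_rot: [0.297, 0.946, 0.126, 0.039]
contact_force: [0.3, -0.1, -3.3]
gripper_width: 0.417
grasp_force: 61.0
```

```bash
python3 pin.py -.013 0 .0185
python3 - <<'E'
from edges import *
import pickle
d={n:grab(n,n+'8') for n in('wrist','side','top')};pickle.dump(d,open('f8.pkl','wb'))
f=d['wrist'];f0=grab('wrist')
g=f['frame']
for v in(90,110,130,150,180,200,215): 
    r=cv2.GaussianBlur(g,(3,3),0)[v].astype(int).sum(1);dd=np.abs(np.gradient(r));print(v,[(u,int(dd[u])) for u in range(250,400) if dd[u]>35 and dd[u]>=dd[u-1] and dd[u]>dd[u+1]])
E
```

```text
dp [ 0.0123 -0.0458 -0.1875] rv [-0.08 -0.08  0.06] rows>= 3.9 tcp [ 0.5357 -0.206   0.3124] q [-0.254 -0.278  1.866 -0.548  1.269  1.142]
tcp in F [-1.938e-01  1.000e-04  8.720e-02] force F [ 2.83  0.29 -1.71] 0.41668924680234853 60.995028018951416 16.2
90 []
110 [(252, 61), (303, 73)]
130 [(254, 57), (355, 65), (394, 89)]
150 [(275, 159), (344, 43), (380, 86)]
180 [(276, 113), (282, 46), (284, 103), (311, 99), (361, 40), (370, 79), (387, 88)]
200 [(275, 78), (305, 55), (311, 100), (359, 44), (364, 38)]
215 [(276, 74), (307, 77), (312, 93), (358, 47), (363, 55)]
```

The weight is 3.3 N, against 1.5–1.9 N with one tray, so both are lifted. Rolling 180° about the tool axis.

Call:
play_rows(
  series=[
    [[0, 0, 0, -1.0935, 3.9884, 5.8937, 0.2], [0, 0, 0, -1.0935, 3.9884, 5.8937, 0.2], [0, 0, 0, -1.0935, 3.9884, 5.8937, 0.2], [0, 0, 0, -1.0935, 3.9884, 5.8937, 0.2], [0, 0, 0, -1.0935, 3.9884, 5.8937, 0.2], [0, 0, 0, -1.0935, 3.9884, 5.8937, 0.2], [0, 0, 0, -1.0935, 3.9884, 5.8937, 0.2], [0, 0, 0, -1.0935, 3.9884, 5.8937, 0.2], [0, 0, 0, -1.0935, 3.9884, 5.8937, 0.2], [0, 0, 0, 0, 0, 0, 0.2]],
  ],
)

```text
time: 17.4
tool_pos: [0.536, -0.2063, 0.3132]
tool_rot: [0.273, 0.731, 0.613, -0.126]
contact_force: [0.2, 0.0, -2.6]
gripper_width: 0.414
grasp_force: 61.0
```

```bash
python3 pin.py -.013 0 .0185
```

```text
dp [ 0.0121 -0.0455 -0.1884] rv [  9.77 -35.89 -53.  ] rows>= 7.5 tcp [ 0.536  -0.2063  0.3132] q [-0.254 -0.278  1.866 -0.55   1.268  0.012]
tcp in F [-0.1943  0.0003  0.088 ] force F [ 2.17  0.19 -1.48] 0.4143693998153857 60.99855065345764 17.4
```

Call:
play_rows(
  series=[
    [[0, 0, 0, -1.0935, 3.9884, 5.8937, 0.2], [0, 0, 0, -1.0935, 3.9884, 5.8937, 0.2], [0, 0, 0, -1.0935, 3.9884, 5.8937, 0.2], [0, 0, 0, -1.0935, 3.9884, 5.8937, 0.2], [0, 0, 0, -1.0935, 3.9884, 5.8937, 0.2], [0, 0, 0, -1.0935, 3.9884, 5.8937, 0.2], [0, 0, 0, -1.0935, 3.9884, 5.8937, 0.2], [0, 0, 0, -1.0935, 3.9884, 5.8937, 0.2], [0, 0, 0, -1.0935, 3.9884, 5.8937, 0.2], [0, 0, 0, -1.0935, 3.9884, 5.8937, 0.2]],
  ],
)

```text
time: 18.4
tool_pos: [0.5361, -0.2063, 0.3135]
tool_rot: [0.147, 0.23, 0.925, -0.263]
contact_force: [-0.1, 0.1, -3.3]
gripper_width: 0.412
grasp_force: 61.0
```

Call:
play_rows(
  series=[
    [[0, 0, 0, -1.0935, 3.9884, 5.8937, 0.2], [0, 0, 0, -1.0935, 3.9884, 5.8937, 0.2], [0, 0, 0, -1.0935, 3.9884, 5.8937, 0.2], [0, 0, 0, -1.0935, 3.9884, 5.8937, 0.2], [0, 0, 0, -1.0935, 3.9884, 5.8937, 0.2], [0, 0, 0, -1.0935, 3.9884, 5.8937, 0.2], [0, 0, 0, 0, 0, 0, 0.2], [0, 0, 0, 0, 0, 0, 0.2]],
  ],
)

```text
time: 19.2
tool_pos: [0.5361, -0.2063, 0.3137]
tool_rot: [0.041, -0.124, 0.945, -0.299]
contact_force: [0.1, 0.9, -3.3]
gripper_width: 0.414
grasp_force: 61.0
```

```bash
cat > flip.py <<'E'
from h import *
import sys
s=manip.state();o=np.array([float(a) for a in sys.argv[1:4]]);R=frame(yF,1)
T=toolR(yF)@np.diag([-1,-1,1])
delta(F0+R@o,T,s);print('tcp in F',(R.T@(s['tool_pos']-F0)).round(4),'force F',(R.T@s['contact_force']).round(2),s['gripper_width'],s['grasp_force'],s['time'])
E
python3 flip.py -.06 0 .025
python3 - <<'E'
from h import *
import pickle
d={n:grab(n,n+'9') for n in('wrist','side','top')};pickle.dump(d,open('f9.pkl','wb'))
W=cv2.resize(d['wrist']['frame'][80:340,180:460],(430,400),interpolation=cv2.INTER_CUBIC)
Tc=cv2.resize(d['side']['frame'][60:190,300:420],(369,400),interpolation=cv2.INTER_CUBIC)
cv2.imwrite('pics/c9.png',np.hstack([W,Tc]))
E
```

```text
dp [ 0.0062 -0.0245 -0.1466] rv [0.02 0.25 0.19] rows>= 3.0 tcp [ 0.5361 -0.2063  0.3137] q [-0.254 -0.28   1.866 -0.549  1.266 -1.995]
tcp in F [-0.1946  0.0004  0.0884] force F [ 2.23  0.33 -2.55] 0.4144441308029184 60.997878313064575 19.2
```

Call:
play_rows(
  series=[
    [[0.001, -0.004, -0.015, 0, 0.1, 0.1, 0.2], [0.001, -0.004, -0.028, 0, 0.1, 0.1, 0.2], [0.001, -0.004, -0.03, 0, 0, 0, 0.2], [0.001, -0.0045, -0.03, 0, 0, 0, 0.2], [0.001, -0.004, -0.028, 0, 0, 0, 0.2], [0.001, -0.004, -0.0155, 0, 0, 0, 0.2], [0, 0, 0, 0, 0, 0, 0.2], [0, 0, 0, 0, 0, 0, 0.2]],
  ],
)

```text
time: 20.15
tool_pos: [0.5426, -0.2311, 0.1681]
tool_rot: [0.04, -0.128, 0.945, -0.299]
contact_force: [0.3, 0.2, -2.7]
gripper_width: 0.411
grasp_force: 61.0
```

```bash
python3 flip.py -.022 -.0008 .0215
```

```text
dp [ 0.0039 -0.0182 -0.0342] rv [ 0.09 -0.01 -0.2 ] rows>= 0.8 tcp [ 0.5426 -0.2311  0.1681] q [-0.299 -0.136  1.993 -0.607  1.016 -1.882]
tcp in F [-0.0607  0.0002  0.0259] force F [ 2.13  0.31 -1.7 ] 0.41063784921815044 61.00561022758484 20.15
```

Call:
play_rows(
  series=[
    [[0.0005, -0.0022, -0.0042, 0.1, 0, -0.1, 0.2], [0.0009, -0.004, -0.0075, 0, 0, -0.1, 0.2], [0.0009, -0.004, -0.0075, 0, 0, 0, 0.2], [0.0008, -0.004, -0.0075, 0, 0, 0, 0.2], [0.0008, -0.004, -0.0075, 0, 0, 0, 0.2], [0, 0, 0, 0, 0, 0, 0.2], [0, 0, 0, 0, 0, 0, 0.2]],
  ],
)

```text
time: 20.85
tool_pos: [0.5459, -0.2491, 0.1329]
tool_rot: [0.039, -0.127, 0.945, -0.298]
contact_force: [0.1, 0.3, -2.8]
gripper_width: 0.408
grasp_force: 61.0
```

```bash
python3 flip.py -.016 -.0008 .020
```

```text
dp [ 0.0012 -0.0023 -0.0047] rv [-0.05 -0.1   0.01] rows>= 0.1 tcp [ 0.5459 -0.2491  0.1329] q [-0.331 -0.073  1.998 -0.625  0.946 -1.864]
tcp in F [-0.0213 -0.0014  0.0206] force F [ 2.14  0.13 -1.78] 0.4081917961255616 61.001704931259155 20.85
```

Call:
play_rows(
  series=[
    [[0.0005, -0.0008, -0.0015, 0, -0.1, 0, 0.2], [0.0004, -0.0008, -0.0016, 0, 0, 0, 0.2], [0.0003, -0.0007, -0.0014, 0, 0, 0, 0.2], [0.0001, -0.0005, -0.0008, 0, 0, 0, 0.2], [0, 0, 0, 0, 0, 0, 0.2]],
  ],
)

```text
time: 21.35
tool_pos: [0.5473, -0.2518, 0.1279]
tool_rot: [0.04, -0.126, 0.945, -0.298]
contact_force: [0.6, 0.3, -3.0]
gripper_width: 0.408
grasp_force: 61.0
```

```bash
python3 flip.py -.0145 -.0008 .0195
```

```text
dp [-0.0001 -0.0001 -0.0013] rv [-0.04  0.04 -0.  ] rows>= 0.0 tcp [ 0.5473 -0.2518  0.1279] q [-0.335 -0.063  1.998 -0.628  0.933 -1.859]
tcp in F [-0.0156 -0.0007  0.0202] force F [ 2.35  0.62 -1.83] 0.40761996082257035 60.996304750442505 21.35
```

Call:
play_rows(
  series=[
    [[0, 0, -0.0012, 0, 0, 0, 0.2], [0.00015, -0.00055, -0.0008, 0, 0, 0, 0.2], [0, 0, 0, 0, 0, 0, 0.2]],
  ],
)

```text
time: 21.65
tool_pos: [0.5479, -0.2523, 0.1266]
tool_rot: [0.041, -0.126, 0.945, -0.298]
contact_force: [-1.3, 2.8, -0.2]
gripper_width: 0.408
grasp_force: 61.3
```

```bash
python3 flip.py -.0145 -.0008 .0185
```

```text
dp [-0.0009  0.0012 -0.0005] rv [-0.03  0.1  -0.02] rows>= 0.0 tcp [ 0.5479 -0.2523  0.1266] q [-0.336 -0.06   1.998 -0.63   0.93  -1.857]
tcp in F [-0.0142 -0.0002  0.0199] force F [-1.53 -0.57 -2.61] 0.4076081909692027 61.31952524185181 21.65
```

Call:
play_rows(
  series=[
    [[-0.0002, 0.0006, -0.0004, 0, 0, 0, 0.2], [-0.0002, 0.0006, -0.0004, 0, 0, 0, 0.2], [0, 0, 0, 0, 0, 0, 0.2]],
  ],
)

```text
time: 21.95
tool_pos: [0.5477, -0.2514, 0.126]
tool_rot: [0.041, -0.127, 0.945, -0.298]
contact_force: [-0.3, 0.1, -0.5]
gripper_width: 0.411
grasp_force: 61.5
```

```bash
python3 flip.py -.0145 -.0008 .0185
```

```text
dp [-0.0007  0.0003  0.0001] rv [ 0.02  0.11 -0.05] rows>= 0.0 tcp [ 0.5477 -0.2514  0.126 ] q [-0.334 -0.061  1.999 -0.632  0.929 -1.855]
tcp in F [-0.0142 -0.0002  0.0189] force F [ 0.3  -0.29 -0.38] 0.41078790697827433 61.45634651184082 21.95
```

Call:
play_rows(
  series=[
    [[-0.0001, 0.0002, -0.0006, 0, 0, 0, 0.2], [0, 0, 0, 0, 0, 0, 0.2], [0, 0, 0, 0, 0, 0, 0.42], [0, 0, 0, 0, 0, 0, 0.44], [0, 0, 0, 0, 0, 0, 0.48], [0, 0, 0, 0, 0, 0, 0.55], [0, 0, 0, 0, 0, 0, 0.62], [0, 0, 0, 0, 0, 0, 0.62], [0, 0, 0, 0, 0, 0, 0.62]],
  ],
)

```text
time: 22.85
tool_pos: [0.5469, -0.2509, 0.1245]
tool_rot: [0.04, -0.126, 0.945, -0.298]
contact_force: [0.7, 0.5, -0.2]
gripper_width: 0.622
grasp_force: 0.0
```

Call:
play_rows(
  series=[
    [[-0.0006, 0.0022, 0.0033, 0, 0, 0, 0.62], [-0.0015, 0.0055, 0.0082, 0, 0, 0, 0.62], [-0.0023, 0.0083, 0.0123, 0, 0, 0, 0.62], [-0.003, 0.011, 0.0164, 0, 0, 0, 0.62], [-0.003, 0.011, 0.0164, 0, 0, 0, 0.62], [-0.003, 0.011, 0.0164, 0, 0, 0, 0.62], [-0.003, 0.011, 0.0164, 0, 0, 0, 0.62], [-0.0015, 0.0055, 0.0082, 0, 0, 0, 0.62], [0, 0, 0, 0, 0, 0, 0.62], [0, 0, 0, 0, 0, 0, 0.62]],
  ],
)

```text
time: 23.85
tool_pos: [0.5291, -0.1853, 0.2223]
tool_rot: [0.04, -0.126, 0.945, -0.298]
contact_force: [-0.3, -0.8, 0.6]
gripper_width: 0.619
grasp_force: 0.0
```

```bash
python3 flip.py -.013 0 .0185
python3 - <<'E'
from h import *
import pickle
d={n:grab(n,n+'10') for n in('wrist','side','top')};pickle.dump(d,open('f10.pkl','wb'))
R=frame(yF,1)
for y in(-.068,0,.068): print(y,[proj(d['wrist'],F0+R@np.array([-.042,y,z]))[0].round(1).tolist() for z in(0,.018,.036)])
W=cv2.resize(d['wrist']['frame'][60:320,200:450],(480,499),interpolation=cv2.INTER_CUBIC)
Tc=cv2.resize(d['side']['frame'][95:195,320:384],(319,499),interpolation=cv2.INTER_CUBIC)
cv2.imwrite('pics/c10.png',np.hstack([W,Tc]))
E
```

```text
dp [ 0.0189 -0.0664 -0.0974] rv [-0.04  0.06 -0.02] rows>= 2.4 tcp [ 0.5291 -0.1853  0.2223] q [-0.216 -0.241  1.988 -0.589  1.153 -1.875]
tcp in F [-0.1324 -0.0008  0.0178] force F [-0.08 -0.47  0.87] 0.6191042408339997 0.0 23.85
-0.068 [[343.3, 121.2], [320.2, 121.2], [297.1, 121.2]]
0 [[341.4, 203.5], [320.3, 203.5], [299.2, 203.5]]
0.068 [[339.9, 272.7], [320.5, 272.7], [301.1, 272.7]]
```

View pics/c10.png

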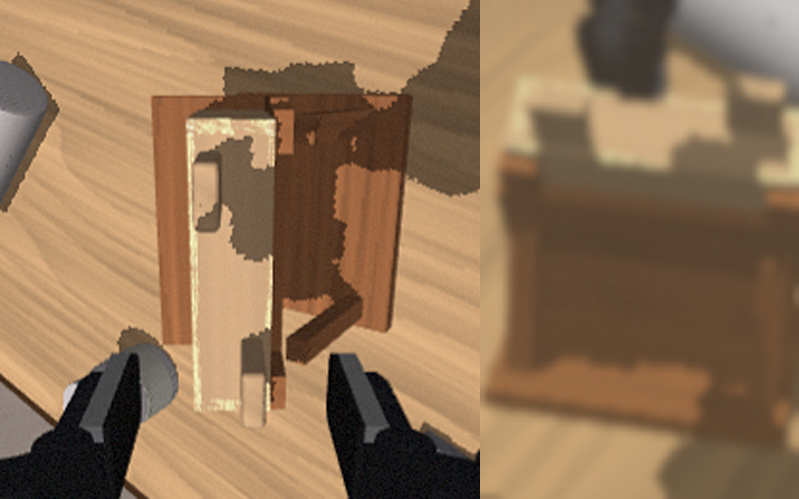

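The stack sits square on the stand. Its corners at (297,121), (343,121) and v≈273 match the seated pose, the edges are flush, the outer tab is now at the near end, and the gripper is well clear. Handing in.

```bash
python3 -c "
from plant import manip
print(manip.job_done())"
```

```text
the job is handed in; nothing more can be done
None
```

I laid the empty tray squarely on the full one, turned the two over together, set them back on the same stand with the old tray as lid, and handed the job in at about 24 s. The final picture shows the pair seated with edges flush. I could not see the discs under the lid.

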